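# Find the unlocked analyser bay and tip its cover open

## Task

Three of the analyser's four identical bay covers are locked because their bays are in use: find the one that rocks by pressing them on their ribbed ends, not so hard that a lock is forced, then push that cover on until it stands upright with its bay open. This is only pressing and pushing with the fingertips: pick nothing up, leave the sample pots, the bottle and the jar where they stand, and finish with the robot clear.

Things in the scene. Friction and masses are not known exactly. Their poses are not given: they have to be found in the camera images.
- analyser: The cream four-bay analyser, fixed, 315 mm (x) by 560 mm (y), flat deck 110 mm above the bench. Origin on the bench under the middle of the line of cover pivots; x points away from the robot, y along the row of bays, z up. The deck reaches 125 mm to the robot's side of the pivot line and 190 mm beyond it; a console 143 to 189 mm beyond it stands 30 mm above the deck.
- bay1 (a point): Bay 1 of 4 in the row (1 at the analyser's -y end, 4 at +y; 125 mm apart): middle of its shut cover's top face, 112 mm above the bench; axes as the analyser's. All four covers look the same: grey plates 104 mm (x) by 96 mm (y), 6 mm thick, lying in the deck with their tops 2 mm above it.
- bay2 (a point): Bay 2 of 4 in the row (1 at the analyser's -y end, 4 at +y; 125 mm apart): middle of its shut cover's top face, 112 mm above the bench; axes as the analyser's. Each cover is a seesaw on a pivot along y, 3 mm below this point: the half nearer the robot goes down into the bay, the far half rises. Three small dark ribs 34 to 46 mm from the middle, on the robot's side, show where to press.
- bay3 (a point): Bay 3 of 4 in the row (1 at the analyser's -y end, 4 at +y; 125 mm apart): middle of its shut cover's top face, 112 mm above the bench; axes as the analyser's. The hollow under each cover measures 112 mm (x) by 102 mm (y) and is open to about 65 mm below the deck.
- bay4 (a point): Bay 4 of 4 in the row (1 at the analyser's -y end, 4 at +y; 125 mm apart): middle of its shut cover's top face, 112 mm above the bench; axes as the analyser's. The far half of a shut cover cannot be pressed down.
- free_cover (a joint): Tilt of the one cover that is not locked (in which bay is not told): 0 shut and flush, growing as its ribbed half goes down and its far half rises, 1.55 rad at its stop, standing upright. It has a friction pivot: about 3 N at the ribs moves it and it stays where it is left.
- locked_a_cover (a joint): Tilt of one of the three locked covers (bay not told): 0 shut. Its lock is rigid to a firm press; only some 60 N or more at the ribs makes it give, which damages the lock.
- locked_b_cover (a joint): Tilt of one of the three locked covers (bay not told): 0 shut. Its lock is rigid to a firm press; only some 60 N or more at the ribs makes it give, which damages the lock.
- locked_c_cover (a joint): Tilt of one of the three locked covers (bay not told): 0 shut. Its lock is rigid to a firm press; only some 60 N or more at the ribs makes it give, which damages the lock.
- pot_a: Small capped sample pot, 30 mm across and 42 mm tall, loose on the deck's ledge on the robot's side of the covers; a bystander. Origin at the centre of its underside, z up.
- pot_b: A second such pot on the same ledge; a bystander. Origin at the centre of its underside, z up.
- pot_c: A third such pot on the same ledge; a bystander. Origin at the centre of its underside, z up.
- reagent: White reagent bottle, 60 mm across, 150 mm tall, on the bench; a bystander. Origin at the centre of its underside, z up.
- jar: Amber jar, 64 mm across, 80 mm tall, on the bench; a bystander. Origin at the centre of its underside, z up.

How it is judged:
On the way:
1. the unlocked cover has been rocked (value of joint free_cover above 0.12 rad), for 0.1 s.
At the end, for the whole second after the job is handed in: The unlocked cover stands upright (tilted at least 1.2 rad, about 70 degrees) and still, the three locked covers are shut (under 0.05 rad) and no pot, bottle or jar has moved 25 mm or tipped over (value of joint free_cover above 1.2 rad and velocity of joint free_cover between -0.1 and 0.1 rad/s and value of joint each of locked_a_cover, locked_b_cover, locked_c_cover below 0.05 rad and not (distance of any of pot_a, pot_b, pot_c, reagent, jar from where it was at the start of the episode above 0.025 m or angle between any of pot_a, pot_b, pot_c, reagent, jar's own z axis and vertical above 0.5 rad)); the robot touches nothing.
It fails at once if a locked cover was forced (tilted over 0.05 rad) (value of joint any of locked_a_cover, locked_b_cover, locked_c_cover above 0.05 rad).
It fails at once if a pot, the bottle or the jar was moved over 25 mm, lifted or knocked over (distance of any of pot_a, pot_b, pot_c, reagent, jar from where it was at the start of the episode above 0.025 m or angle between any of pot_a, pot_b, pot_c, reagent, jar's own z axis and vertical above 0.5 rad).
It also fails if it takes over 51 s, if anything falls off the work surface, if the arm or the gripper's body presses on something with over 40 N, if the wrist force passes 120 N, or if a joint passes its speed limit or range.

## Robot

A 7-joint arm with a two-finger parallel gripper is mounted at the origin on the work surface. World frame = base frame: x ahead of the robot, y to its left, z up, the work surface at z = 0. Lengths are in m, angles in rad, forces in N, time in s.
With the tool pointing down it reaches from about 0.425 to 0.875 m from the base axis. Payload 4.7 kg.
Tool frame: the origin (TCP) lies where the fingers leave the gripper's body, on its centre line; the fingertips stand 70 mm ahead of it and the grasp point (between the pads) lies 51 mm ahead of it; z points along the fingers, y is the line along which they close (so a half turn about z gives the same grasp; the last joint's range is limited). The gripper opens to 87 mm and grips with 3 to 60 N. Pads are 19 mm wide; open, the fingers measure 117 mm over their backs; the gripper's body (75 mm by 190 mm) begins 51 mm behind the grasp point.
Start: joints at [-1.175, 0.321, -0.07, 1.45, 0.023, 1.371, -0.057], TCP at [0.242, 0.603, 0.292] pointing down, gripper open.
Joint ranges: [-2.86, 2.86], [-0.3, 2.09], [-1.38, 1.24], [0.06, 2.45], [-1.56, 4.7], [0.09, 2.05], [-2.69, 2.69]. Speed limits (rad/s): [2.57, 2.57, 3.14, 3.14, 3.14, 3.14, 3.14].

## Interface

Orientations are given as a rotation vector (axis times angle).
In Python, from bench import get_state, get_image, get_calibration, close_job gives the robot as it stands.
- The arm moves only by the tool send_rows, never from a script. Its argument "rows" is a list of rows, each an object of numbers: "hand": the finger opening in mm, from 0 to 87; "x", "y", "z": the shift along the world's x, y, z in mm; "roll": the turn about the world's z in degrees. A call has 1 to 10 rows; each row shifts and turns the commanded pose from where the row before left it; what a row does not reach is not made up. A row lasts 1/10 s, in which the tool goes at most 50 mm and 8.59 degrees, less where a joint would pass 70% of its speed; a pose out of reach is approached as far as the arm can. A call is refused whole if a number of a shift passes 50 or a number of a turn 8.59, either way. A call with a gripper value outside its range is refused whole. The fingers move at their own pace and stop on an object; "force" is the grip in N (left out, the last holds). Time passes only in rows, so rows that do not move let the fingers close. It gives the time, the measured TCP pose, the force, the opening and the grip force at its end, in the units of the state.
- get_state(): the state, without advancing time (a new reading comes with each control period).
- get_image(name): name is "side" or "top"; returns the picture (480x640x3 uint8, blue, green, red); there is no depth.
- get_calibration(name): a dict with "mtx" (3x3 intrinsics, pixels), "world_from_camera" (4x4, takes a point from camera to world coordinates). Camera axes: x right, y down, z forward; pixel columns grow to the right and rows downward; lengths in m; the calibration is good to about 2 mm. A picture is of the moment at which its call begins. get_calibration takes no time and is no camera call.
- close_job(): hands the job in; it is judged then, once.
The state is a dict: "time": time; "joint_positions": joint angles; "qd": joint speeds; "joint_torque": joint torques, N m; "position": TCP position; "tool_rot": TCP orientation; "ft_force": force on the tool from outside, world axes, zero at the start; "torque": the same for the moment, N m; "grip_width": opening from 0.0 (shut) to 1.0 (fully open); "grip_force": force on a finger pad.
Only numpy, scipy, OpenCV 4.12 (cv2) and the standard library are available. Lean on these libraries where they do the work, as an engineer would, in place of code of your own. Each camera call takes 0.05 s, during which the arm holds its last target. There are 200 camera calls.

## Working session

There is one attempt and no reset: what is moved stays moved. The work goes in short steps, Python scripts to look and compute and a tool call to move; the robot and the scene stay as the last step left them, time stands still between calls to the robot, and variables do not carry over. Pictures are saved under pics/ and viewed, at most 10 in all, crops included, and the job is handed in when it is done.

Besides the shell and the picture viewer there is one more tool, called by a JSON object that holds its "api" and its "payload", one argument or row to a line. send_rows: Moves the arm, as the interface text tells. Its arguments: {"type":"object","properties":{"rows":{"type":"array","items":{"type":"object","properties":{"hand":{"type":"number"},"x":{"type":"number"},"y":{"type":"number"},"z":{"type":"number"},"roll":{"type":"number"}}}},"force":{"type":"number"}},"required":["rows"]}

```bash
mkdir -p pics; python3 - <<'E'
from bench import *
import cv2
for n in("top","side"):
    cv2.imwrite(f"pics/{n}0.png",get_image(n)); c=get_calibration(n); print(n,c["mtx"],c["world_from_camera"])
s=get_state(); print(s["time"],s["position"],s["tool_rot"],s["ft_force"],s["grip_width"])
E
```

```text
top [[523.20663866   0.         310.89925596]
 [  0.         523.20663866 241.06995453]
 [  0.           0.           1.        ]] [[ 1.10264778e-02 -9.85261802e-01  1.70697386e-01  2.22451868e-01]
 [-9.99938562e-01 -1.06707253e-02  3.00146528e-03  1.81961006e-03]
 [-1.13576417e-03 -1.70719994e-01 -9.85318930e-01  1.59013111e+00]
 [ 0.00000000e+00  0.00000000e+00  0.00000000e+00  1.00000000e+00]]
side [[518.15493567   0.         322.39344926]
 [  0.         518.15493567 233.97125153]
 [  0.           0.           1.        ]] [[-0.99828058 -0.04612367  0.03617294  0.45305095]
 [-0.05815576  0.70214041 -0.7096596   0.91150555]
 [ 0.00733362 -0.71054307 -0.7036155   0.99546963]
 [ 0.          0.          0.          1.        ]]
0.1 [0.24208718 0.60283171 0.29126157] [-5.96008352e-01 -3.08429408e+00  2.69204652e-03] [ 0.490923   -0.18154952 -0.69466883] 1.0010551579075126
```

View pics/top0.png

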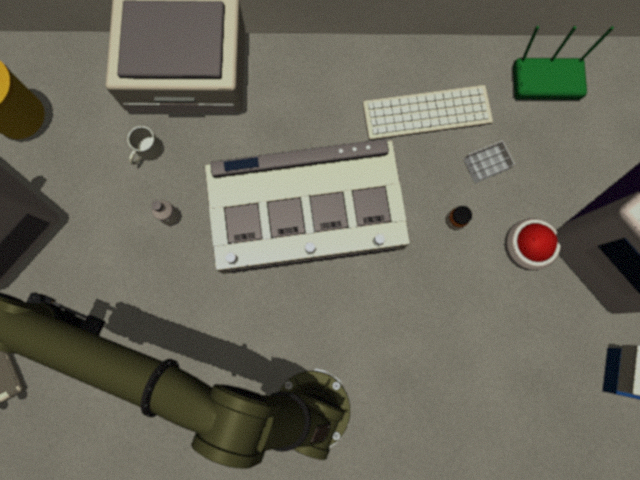

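View pics/side0.png

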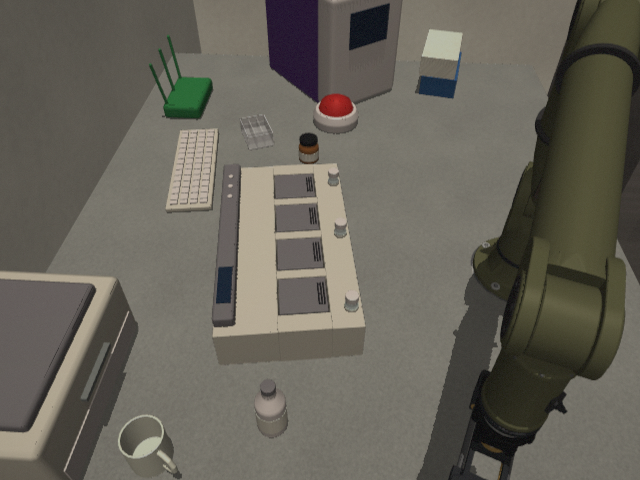

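The top view shows four grey covers at about (243,222), (286,216), (329,211) and (372,206), with bay 4 on the left (+y). The pots are at (231,258), (310,247) and (379,239), the bottle at (163,211) and the jar at (460,217). The analyser is turned by a few degrees.

```bash
cat >h.py <<'E'
import numpy as np,cv2
from bench import *
def cast(n,uv,z):
    c=get_calibration(n);T=c["world_from_camera"];r=T[:3,:3]@np.linalg.inv(c["mtx"])@np.array([uv[0],uv[1],1.])
    o=T[:3,3];return o+r*(z-o[2])/r[2]
E
python3 - <<'E'
from h import *
im=cv2.imread("pics/top0.png");hsv=cv2.cvtColor(im,cv2.COLOR_BGR2HSV);g=hsv[...,2]
m=np.zeros_like(g);m[180:250,215:400]=(g[180:250,215:400]<135)*255
def quads(m):
    P=[]
    for c in cv2.findContours(m,cv2.RETR_EXTERNAL,cv2.CHAIN_APPROX_NONE)[0]:
        if 700<cv2.contourArea(c)<2500:
            r=cv2.minAreaRect(c);P.append(r)
    return sorted(P,key=lambda r:-r[0][0])
Q=quads(m);C=[]
for r in Q:
    w=np.array([cast("top",p,.112) for p in cv2.boxPoints(r)]);
    C.append(w.mean(0));print(r,w.mean(0).round(4),np.linalg.norm(w-np.roll(w,1,0),axis=1).round(3))
C=np.array(C)
print("pitch",np.linalg.norm(np.diff(C,axis=0),axis=1),"yaw",np.degrees(np.arctan2(*(-(C[-1]-C[0])[:2]*[1,-1])) ))
# side check
im=cv2.imread("pics/side0.png");g=cv2.cvtColor(im,cv2.COLOR_BGR2HSV)[...,2]
m=np.zeros_like(g);m[170:318,268:332]=(g[170:318,268:332]<135)*255
for c in cv2.findContours(m,cv2.RETR_EXTERNAL,cv2.CHAIN_APPROX_NONE)[0]:
    if cv2.contourArea(c)>500:
        h=cv2.approxPolyDP(c,6,True)[:,0]; w=np.array([cast("side",p,.112) for p in h]);print("side",h.tolist(),w.mean(0).round(4))
for p in [(231,258),(310,247),(379,239)]: print("pot",cast("top",p,.152).round(3))
E
```

```text
((371.2379150390625, 205.8619384765625), (37.483245849609375, 34.560420989990234), 80.90972137451172) [ 0.5844 -0.1675  0.112 ] [0.111 0.101 0.111 0.1  ]
((328.48468017578125, 211.1353759765625), (37.138004302978516, 34.89122009277344), 82.40535736083984) [ 0.5674 -0.0436  0.112 ] [0.11  0.102 0.11  0.101]
((285.6812438964844, 217.1092071533203), (36.74151611328125, 34.89121627807617), 82.40535736083984) [0.5483 0.08   0.112 ] [0.109 0.101 0.109 0.1  ]
((242.7269287109375, 222.67916870117188), (37.62288284301758, 34.93553161621094), 83.2901611328125) [0.5306 0.2036 0.112 ] [0.111 0.101 0.111 0.1  ]
pitch [0.12508366 0.12507172 0.12489218] yaw 8.250887847827627
side [[325, 276], [277, 279], [278, 315], [329, 311]] [0.531  0.2099 0.112 ]
side [[321, 236], [275, 239], [276, 270], [324, 267]] [0.5493 0.0856 0.112 ]
side [[317, 202], [274, 205], [274, 232], [320, 229]] [ 0.5673 -0.0369  0.112 ]
side [[313, 174], [273, 175], [274, 198], [316, 196]] [ 0.5849 -0.1586  0.112 ]
pot [0.422 0.227 0.152]
pot [0.455 0.009 0.152]
pot [ 0.48  -0.184  0.152]
```

Pitch comes out at 125 mm and yaw at +8.25°, and the two views agree to within about 6 mm. The bay 4 ribs are at about (0.491, 0.203). I'll move above them with the fingers shut and the roll at +30°.

{"api": "send_rows", "payload": {
  "rows": [
    {"x": 20, "y": -33, "roll": 3, "hand": 0},
    {"x": 20, "y": -33, "roll": 3, "hand": 0},
    {"x": 20, "y": -33, "roll": 3, "hand": 0},
    {"x": 20, "y": -33, "roll": 3, "hand": 0},
    {"x": 20, "y": -33, "roll": 3, "hand": 0},
    {"x": 20, "y": -33, "roll": 3, "hand": 0},
    {"x": 20, "y": -33, "roll": 3, "hand": 0},
    {"x": 20, "y": -33, "roll": 3, "hand": 0},
    {"x": 20, "y": -33, "roll": 3, "hand": 0},
    {"x": 20, "y": -33, "roll": 3, "hand": 0}
  ],
  "force": 20
}}

```text
schema error: expected keys hand, x, y, z, roll
```

{"api": "send_rows", "payload": {
  "rows": [
    {"x": 25, "y": -35},
    {"x": 24, "y": -35},
    {"z": -30},
    {"z": -30},
    {"z": -20},
    {"z": -10},
    {"z": -5},
    {}
  ]
}}

```text
schema error: expected keys hand, x, y, z, roll
```

All keys are required in every row.

{"api": "send_rows", "payload": {
  "rows": [
    {"x": 20, "y": -33, "z": 0, "roll": 3, "hand": 0},
    {"x": 20, "y": -33, "z": 0, "roll": 3, "hand": 0},
    {"x": 20, "y": -33, "z": 0, "roll": 3, "hand": 0},
    {"x": 20, "y": -33, "z": 0, "roll": 3, "hand": 0},
    {"x": 20, "y": -33, "z": 0, "roll": 3, "hand": 0},
    {"x": 20, "y": -33, "z": 0, "roll": 3, "hand": 0},
    {"x": 20, "y": -33, "z": 0, "roll": 3, "hand": 0},
    {"x": 20, "y": -33, "z": 0, "roll": 3, "hand": 0},
    {"x": 20, "y": -33, "z": 0, "roll": 3, "hand": 0},
    {"x": 20, "y": -33, "z": 0, "roll": 3, "hand": 0}
  ],
  "force": 20
}}

```text
time: 1.1
position: [0.4426, 0.2716, 0.292]
tool_rot: [0.226, -3.133, 0.0]
ft_force: [0.7, 0.2, 0.1]
grip_width: 0.176
grip_force: 0.0
```

{"api": "send_rows", "payload": {
  "rows": [
    {"x": 25, "y": -35, "z": 0, "roll": 0, "hand": 0},
    {"x": 24, "y": -35, "z": 0, "roll": 0, "hand": 0},
    {"x": 0, "y": 0, "z": 0, "roll": 0, "hand": 0},
    {"x": 0, "y": 0, "z": 0, "roll": 0, "hand": 0}
  ]
}}

```text
time: 1.5
position: [0.4914, 0.2021, 0.2919]
tool_rot: [0.218, -3.133, -0.0]
ft_force: [0.3, 0.2, 0.7]
grip_width: 0.01
grip_force: 0.0
```

{"api": "send_rows", "payload": {
  "rows": [
    {"x": 0, "y": 0, "z": -40, "roll": 0, "hand": 0},
    {"x": 0, "y": 0, "z": -40, "roll": 0, "hand": 0},
    {"x": 0, "y": 0, "z": -16, "roll": 0, "hand": 0},
    {"x": 0, "y": 0, "z": -6, "roll": 0, "hand": 0},
    {"x": 0, "y": 0, "z": 0, "roll": 0, "hand": 0},
    {"x": 0, "y": 0, "z": 0, "roll": 0, "hand": 0}
  ]
}}

```text
time: 2.1
position: [0.4916, 0.2042, 0.1915]
tool_rot: [-0.224, 3.132, 0.002]
ft_force: [0.1, -0.8, 0.3]
grip_width: 0.005
grip_force: 0.0
```

{"api": "send_rows", "payload": {
  "rows": [
    {"x": 0, "y": 0, "z": -2, "roll": 0, "hand": 0},
    {"x": 0, "y": 0, "z": -2, "roll": 0, "hand": 0},
    {"x": 0, "y": 0, "z": 0, "roll": 0, "hand": 0},
    {"x": 0, "y": 0, "z": 0, "roll": 0, "hand": 0}
  ]
}}

```text
time: 2.5
position: [0.4913, 0.2032, 0.1865]
tool_rot: [-0.222, 3.133, 0.0]
ft_force: [0.1, 0.4, -0.3]
grip_width: 0.005
grip_force: 0.0
```

{"api": "send_rows", "payload": {
  "rows": [
    {"x": 0, "y": 0, "z": -1, "roll": 0, "hand": 0},
    {"x": 0, "y": 0, "z": -1, "roll": 0, "hand": 0},
    {"x": 0, "y": 0, "z": 0, "roll": 0, "hand": 0},
    {"x": 0, "y": 0, "z": 0, "roll": 0, "hand": 0}
  ]
}}

```text
time: 2.9
position: [0.4912, 0.2032, 0.1842]
tool_rot: [0.223, -3.134, -0.0]
ft_force: [-0.4, 0.1, -1.2]
grip_width: 0.006
grip_force: 0.0
```

{"api": "send_rows", "payload": {
  "rows": [
    {"x": 0, "y": 0, "z": -1, "roll": 0, "hand": 0},
    {"x": 0, "y": 0, "z": -1, "roll": 0, "hand": 0},
    {"x": 0, "y": 0, "z": 0, "roll": 0, "hand": 0},
    {"x": 0, "y": 0, "z": 0, "roll": 0, "hand": 0}
  ]
}}

```text
time: 3.3
position: [0.4912, 0.2032, 0.1822]
tool_rot: [0.223, -3.134, -0.0]
ft_force: [0.6, -0.2, 0.0]
grip_width: 0.002
grip_force: 0.0
```

{"api": "send_rows", "payload": {
  "rows": [
    {"x": 0, "y": 0, "z": -1, "roll": 0, "hand": 0},
    {"x": 0, "y": 0, "z": 0, "roll": 0, "hand": 0},
    {"x": 0, "y": 0, "z": 0, "roll": 0, "hand": 0}
  ]
}}

```text
time: 3.6
position: [0.4912, 0.2032, 0.1821]
tool_rot: [-0.222, 3.134, 0.0]
ft_force: [-1.5, -0.4, 5.6]
grip_width: 0.005
grip_force: 2.7
```

{"api": "send_rows", "payload": {
  "rows": [
    {"x": 0, "y": 0, "z": -1, "roll": 0, "hand": 0},
    {"x": 0, "y": 0, "z": -1, "roll": 0, "hand": 0},
    {"x": 0, "y": 0, "z": 0, "roll": 0, "hand": 0},
    {"x": 0, "y": 0, "z": 0, "roll": 0, "hand": 0}
  ]
}}

```text
time: 4.0
position: [0.4913, 0.2032, 0.182]
tool_rot: [-0.222, 3.134, 0.001]
ft_force: [-6.1, -1.8, 16.4]
grip_width: 0.001
grip_force: 8.1
```

Bay 4 doesn't move at 16 N, so it is locked. Next is bay 3.

{"api": "send_rows", "payload": {
  "rows": [
    {"x": 0, "y": 0, "z": 13, "roll": 0, "hand": 0},
    {"x": 6, "y": -41, "z": 0, "roll": 0, "hand": 0},
    {"x": 6, "y": -41, "z": 0, "roll": 0, "hand": 0},
    {"x": 6, "y": -42, "z": 0, "roll": 0, "hand": 0},
    {"x": 0, "y": 0, "z": 0, "roll": 0, "hand": 0},
    {"x": 0, "y": 0, "z": -5, "roll": 0, "hand": 0},
    {"x": 0, "y": 0, "z": -4, "roll": 0, "hand": 0},
    {"x": 0, "y": 0, "z": 0, "roll": 0, "hand": 0},
    {"x": 0, "y": 0, "z": 0, "roll": 0, "hand": 0}
  ]
}}

```text
time: 4.9
position: [0.5089, 0.0804, 0.1829]
tool_rot: [0.226, -3.133, -0.0]
ft_force: [-1.0, 0.9, -0.1]
grip_width: 0.008
grip_force: 0.0
```

{"api": "send_rows", "payload": {
  "rows": [
    {"x": 0, "y": 0, "z": -1, "roll": 0, "hand": 0},
    {"x": 0, "y": 0, "z": -1, "roll": 0, "hand": 0},
    {"x": 0, "y": 0, "z": -1, "roll": 0, "hand": 0},
    {"x": 0, "y": 0, "z": 0, "roll": 0, "hand": 0},
    {"x": 0, "y": 0, "z": 0, "roll": 0, "hand": 0}
  ]
}}

```text
time: 5.4
position: [0.5092, 0.0799, 0.182]
tool_rot: [-0.223, 3.133, 0.002]
ft_force: [-4.2, -0.2, 11.2]
grip_width: 0.001
grip_force: 5.4
```

Bay 3 holds at 11 N, so it is locked too. Next is bay 2.

{"api": "send_rows", "payload": {
  "rows": [
    {"x": 0, "y": 0, "z": 12, "roll": 0, "hand": 0},
    {"x": 6, "y": -41, "z": 0, "roll": 0, "hand": 0},
    {"x": 6, "y": -41, "z": 0, "roll": 0, "hand": 0},
    {"x": 6, "y": -42, "z": 0, "roll": 0, "hand": 0},
    {"x": 0, "y": 0, "z": 0, "roll": 0, "hand": 0},
    {"x": 0, "y": 0, "z": -5, "roll": 0, "hand": 0},
    {"x": 0, "y": 0, "z": -4, "roll": 0, "hand": 0},
    {"x": 0, "y": 0, "z": 0, "roll": 0, "hand": 0},
    {"x": 0, "y": 0, "z": 0, "roll": 0, "hand": 0}
  ]
}}

```text
time: 6.3
position: [0.5271, -0.0435, 0.183]
tool_rot: [0.226, -3.133, -0.0]
ft_force: [-0.4, -0.3, -0.9]
grip_width: 0.002
grip_force: 0.0
```

{"api": "send_rows", "payload": {
  "rows": [
    {"x": 0, "y": 0, "z": -1, "roll": 0, "hand": 0},
    {"x": 0, "y": 0, "z": -1, "roll": 0, "hand": 0},
    {"x": 0, "y": 0, "z": -1, "roll": 0, "hand": 0},
    {"x": 0, "y": 0, "z": 0, "roll": 0, "hand": 0},
    {"x": 0, "y": 0, "z": 0, "roll": 0, "hand": 0}
  ]
}}

```text
time: 6.8
position: [0.5273, -0.0442, 0.1805]
tool_rot: [-0.223, 3.133, 0.001]
ft_force: [-0.9, 2.1, 4.4]
grip_width: 0.005
grip_force: 1.9
```

Bay 2 gives at about 4 N. I'll press further and watch the force.

{"api": "send_rows", "payload": {
  "rows": [
    {"x": 0, "y": 0, "z": -1, "roll": 0, "hand": 0},
    {"x": 0, "y": 0, "z": -1, "roll": 0, "hand": 0},
    {"x": 0, "y": 0, "z": -1, "roll": 0, "hand": 0},
    {"x": 0, "y": 0, "z": 0, "roll": 0, "hand": 0}
  ]
}}

```text
time: 7.2
position: [0.5274, -0.0447, 0.1772]
tool_rot: [-0.223, 3.133, 0.0]
ft_force: [-0.8, 1.8, 3.1]
grip_width: 0.005
grip_force: 1.4
```

{"api": "send_rows", "payload": {
  "rows": [
    {"x": 0, "y": 0, "z": -3, "roll": 0, "hand": 0},
    {"x": 0, "y": 0, "z": -4, "roll": 0, "hand": 0},
    {"x": 0, "y": 0, "z": -4, "roll": 0, "hand": 0},
    {"x": 0, "y": 0, "z": -4, "roll": 0, "hand": 0},
    {"x": 0, "y": 0, "z": -4, "roll": 0, "hand": 0},
    {"x": 0, "y": 0, "z": -3, "roll": 0, "hand": 0},
    {"x": 0, "y": 0, "z": 0, "roll": 0, "hand": 0},
    {"x": 0, "y": 0, "z": 0, "roll": 0, "hand": 0}
  ]
}}

```text
time: 8.0
position: [0.5264, -0.0451, 0.1545]
tool_rot: [0.222, -3.132, 0.0]
ft_force: [-0.6, -1.1, -0.4]
grip_width: 0.01
grip_force: 0.4
```

{"api": "send_rows", "payload": {
  "rows": [
    {"x": 0, "y": 0, "z": 40, "roll": 0, "hand": 0},
    {"x": 0, "y": 0, "z": 50, "roll": 0, "hand": 0},
    {"x": 0, "y": 0, "z": 0, "roll": 0, "hand": 0},
    {"x": 38, "y": 6, "z": 0, "roll": 0, "hand": 0},
    {"x": 38, "y": 5, "z": 0, "roll": 0, "hand": 0},
    {"x": 38, "y": 5, "z": 0, "roll": 0, "hand": 0},
    {"x": 0, "y": 0, "z": 0, "roll": 0, "hand": 0},
    {"x": 0, "y": 0, "z": 0, "roll": 0, "hand": 0}
  ]
}}

```text
time: 8.8
position: [0.641, -0.0287, 0.2435]
tool_rot: [0.223, -3.131, 0.001]
ft_force: [-0.1, -0.9, 0.6]
grip_width: 0.007
grip_force: 0.0
```

```bash
python3 - <<'E'
from h import *
cv2.imwrite("pics/side1.png",cv2.resize(get_image("side")[120:360,180:420],(600,600)))
s=get_state();print(s["position"],s["time"])
E
```

```text
[ 0.64040461 -0.02911598  0.24414472] 8.85
```

View pics/side1.png

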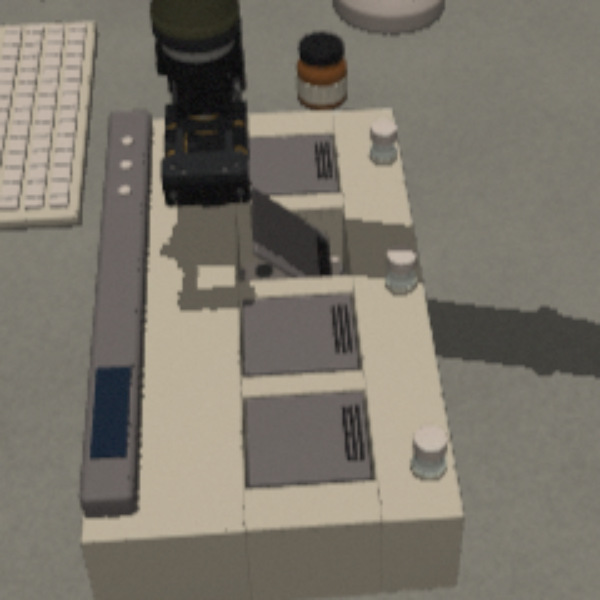

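The picture shows bay 2's cover tilted about 0.7 rad, its raised far edge at crop (255,200), with the gripper just beyond it. The pots stand undisturbed. I'll lower the fingertips behind the raised half and pull towards the robot.

{"api": "send_rows", "payload": {
  "rows": [
    {"x": 0, "y": 0, "z": -30, "roll": 0, "hand": 0},
    {"x": 0, "y": 0, "z": -16, "roll": 0, "hand": 0},
    {"x": 0, "y": 0, "z": 0, "roll": 0, "hand": 0},
    {"x": -10, "y": -1, "z": 0, "roll": 0, "hand": 0},
    {"x": -8, "y": -1, "z": 0, "roll": 0, "hand": 0},
    {"x": -6, "y": -1, "z": 0, "roll": 0, "hand": 0},
    {"x": -6, "y": -1, "z": 0, "roll": 0, "hand": 0},
    {"x": 0, "y": 0, "z": 0, "roll": 0, "hand": 0}
  ]
}}

```text
time: 9.65
position: [0.6141, -0.0325, 0.2028]
tool_rot: [-0.222, 3.123, 0.001]
ft_force: [5.6, 0.7, 3.5]
grip_width: 0.003
grip_force: 2.9
```

{"api": "send_rows", "payload": {
  "rows": [
    {"x": -4, "y": -1, "z": 0, "roll": 0, "hand": 0},
    {"x": -4, "y": 0, "z": 0, "roll": 0, "hand": 0},
    {"x": -4, "y": -1, "z": 0, "roll": 0, "hand": 0},
    {"x": -3, "y": 0, "z": 0, "roll": 0, "hand": 0},
    {"x": -3, "y": -1, "z": 0, "roll": 0, "hand": 0},
    {"x": 0, "y": 0, "z": 0, "roll": 0, "hand": 0}
  ]
}}

```text
time: 10.25
position: [0.5936, -0.0359, 0.2005]
tool_rot: [-0.222, 3.131, 0.001]
ft_force: [4.1, 0.7, 2.0]
grip_width: 0.007
grip_force: 1.6
```

{"api": "send_rows", "payload": {
  "rows": [
    {"x": -3, "y": -1, "z": 0, "roll": 0, "hand": 0},
    {"x": -3, "y": 0, "z": 0, "roll": 0, "hand": 0},
    {"x": -3, "y": -1, "z": 0, "roll": 0, "hand": 0},
    {"x": -2, "y": 0, "z": 0, "roll": 0, "hand": 0},
    {"x": 0, "y": 0, "z": 0, "roll": 0, "hand": 0}
  ]
}}

```text
time: 10.75
position: [0.582, -0.0379, 0.199]
tool_rot: [-0.222, 3.134, -0.0]
ft_force: [4.5, 1.1, 0.2]
grip_width: 0.007
grip_force: 1.9
```

```bash
python3 - <<'E'
from h import *
cv2.imwrite("pics/side2.png",cv2.resize(get_image("side")[120:360,180:420],(600,600)))
E
```

```text
(no output)
```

View pics/side2.png

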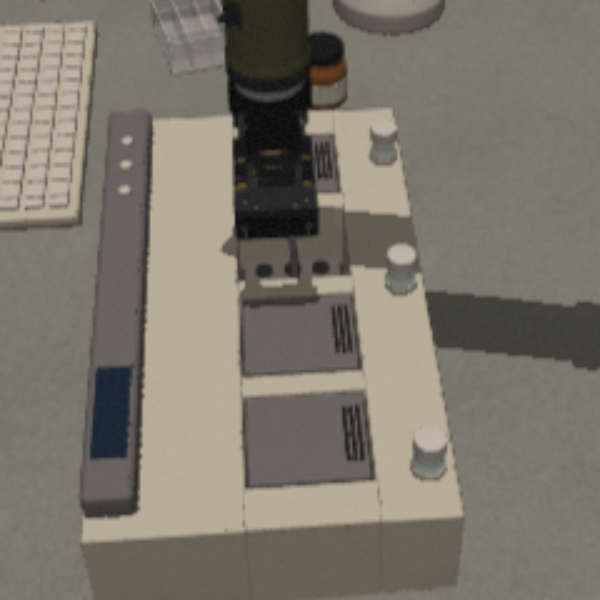

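The cover at crop (293,250) now shows edge-on, nearly upright. I'll nudge it a little further, then back away and up.

{"api": "send_rows", "payload": {
  "rows": [
    {"x": -2, "y": 0, "z": 0, "roll": 0, "hand": 0},
    {"x": 0, "y": 0, "z": 0, "roll": 0, "hand": 0},
    {"x": 15, "y": 2, "z": 0, "roll": 0, "hand": 0},
    {"x": 25, "y": 4, "z": 0, "roll": 0, "hand": 0},
    {"x": 0, "y": 0, "z": 0, "roll": 0, "hand": 0},
    {"x": 0, "y": 0, "z": 40, "roll": 0, "hand": 0},
    {"x": 0, "y": 0, "z": 50, "roll": 0, "hand": 0},
    {"x": 40, "y": 6, "z": 0, "roll": 0, "hand": 0},
    {"x": 0, "y": 0, "z": 0, "roll": 0, "hand": 0},
    {"x": 0, "y": 0, "z": 0, "roll": 0, "hand": 0}
  ]
}}

```text
time: 11.8
position: [0.659, -0.026, 0.2878]
tool_rot: [0.222, -3.129, 0.001]
ft_force: [-0.1, -0.2, -0.5]
grip_width: 0.004
grip_force: 0.0
```

```bash
python3 - <<'E'
from h import *
cv2.imwrite("pics/side3.png",cv2.resize(get_image("side")[120:360,180:420],(600,600)))
s=get_state();print(s["ft_force"],s["position"])
E
```

```text
[-0.28225751  0.04816308 -0.4665307 ] [ 0.65868837 -0.0264018   0.28792353]
```

View pics/side3.png

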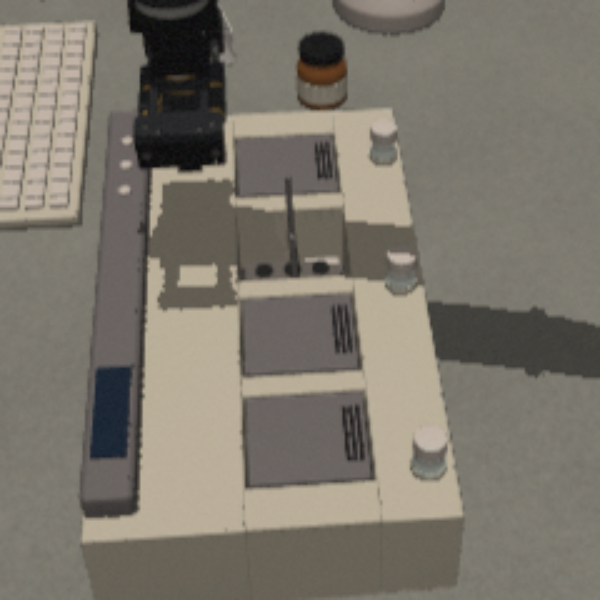

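The cover stands upright, edge-on from (289,180) to (293,265). The other covers are shut, the pots are in place and the gripper is clear.

```bash
python3 -c "from bench import *;print(close_job())"
```

```text
the job is handed in; nothing more can be done
None
```

Bay 2 was the unlocked bay: its cover now stands upright, bays 3 and 4 proved locked at 16 N or less, bay 1 was never pressed, the last picture shows the pots and jar in place (the bottle was outside its crop), the robot is clear, and the job is handed in.

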